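# Hook a dropped hanging ring out from behind the press guard

### The job

A brass hanging ring has been dropped behind the yellow guard of the frame press. Take the hooked rod by its blue handle, reach in under the guard, and draw the ring out with the hook until it bears on the black bumper in front of the red stop; press it gently but firmly against the bumper, with about 8 N (never above 14 N), for a second, without straining the press and without the fingers touching the ring. Then lift the hook clear so that the ring stays lying flat out there between guard and stop, set the rod back on the bench as it lay, and leave the jar, tin and brush alone.

Things in the scene. Friction and masses are not known exactly. Their poses are not given: they have to be found in the camera images.
- press: Fixed frame press, rigid, never to be loaded above 18 N. Grey base plate 12 mm thick on the bench, x -108 to +180 mm, y -100 to +100 mm; yellow guard over its rear part. Origin: underside of plate, under the middle of the guard's mouth. +x points in through the mouth, behind the guard; -x is the way to draw the ring out; z up. Green press head, 170 mm high, behind the guard up to x = 260 mm.
- mouth (a point): Middle of the lower edge of the yellow header bar over the guard's mouth, 94 mm above the bench (82 mm above the plate). Axes as the press. Below it the mouth is open. Behind it the guard reaches in x from -2 to +174 mm: side posts and bars (clear between y = -85 and +85 mm), roof cross bars with undersides 94 mm or more above the bench, a steel wall at x = 166 mm.
- stop: Red bar fixed across the plate, 92 to 98 mm before the mouth: 8 mm (x) x 110 (y) x 8 high, axes as the press. Origin: centre of its underside, on the plate. It carries a black rubber bumper, 6 mm thick, 90 (y), 8 high, on its +x side, clamped at a setting that is not measured: the face that meets the ring is rigid and lies anywhere at x = 10 to 34 mm. Find it by feel (the drag alone is about 1 N).
- ring: The dropped flat brass ring: 52 mm outside diameter, 30 mm hole, 8 mm thick, about 0.1 kg (mass and friction vary). Lies flat on the plate behind the guard, with free space all round it. Origin: centre of its underside. Against the bumper its centre is 36 to 60 mm from the stop's centre line, according to the bumper's setting.
- rod: Hooked rod, 0.15 kg, standing on its handle. Blue handle: 70 mm long (x), 22 wide (y), 45 high. Origin: centre of the handle's underside. Steel shank, 8 mm thick, runs from the handle along +x, axis 36 mm above the underside, to x = 255 mm and bends straight down into the hook, an 8 mm round pin. Grip the handle from above across its width, firmly (60 N or more): it can pivot between the pads.
- hook_tip (a point): The lower end of the rod's hook pin, at x = 255 mm, y = 0, z = 1.5 mm in the rod's frame: 1.5 mm above the bench as the rod lies.
- jar: Bystander: closed green paint jar, 56 mm diameter, 85 mm high. Origin: centre of its underside.
- tin: Bystander: closed tin, 60 mm diameter, 60 mm high. Origin: centre of its underside.
- brush: Bystander: flat paint brush lying on the bench.

How it is judged:
By the outcome, as a careful person would: the job done as asked, in the order asked, and still so for the second after the job is handed in, with the robot touching nothing.
It also fails if it takes over 64 s, if anything falls off the work surface, if the arm or the gripper's body presses on something with over 40 N, if the wrist force passes 120 N, or if a joint passes its speed limit or range.

### The arm

A 6-joint arm with a two-finger parallel gripper is mounted at the origin on the work surface. World frame = base frame: x ahead of the robot, y to its left, z up, the work surface at z = 0. Lengths are in m, angles in rad, forces in N, time in s.
With the tool pointing down it reaches from about 0.35 to 1 m from the base axis. Payload 7.1 kg.
Tool frame: the origin (TCP) lies between the finger pads; the fingertips stand 22 mm ahead of it and the grasp point (between the pads) lies 3 mm ahead of it; x points along the fingers, y is the direction in which the jaws open and shut, and the axes are right-handed (so a half turn about x gives the same grasp; the last joint's range is limited). The gripper opens to 85 mm and grips with 20 to 120 N. Pads are 22 mm wide; open, the fingers measure 114 mm over their backs; the gripper's body (76 mm by 85 mm) begins 54 mm behind the grasp point. The pads swing forward as they close: fully open they stand 13 mm farther back than shut.
Start: joints at [1.102, 0.423, 1.63, -0, 1.089, -0.019], TCP at [0.272, 0.563, 0.222] pointing down, gripper open.
Joint ranges: [-3, 3], [-0.9, 2.11], [0.09, 2.58], [-1.31, 4.45], [0.11, 2.69], [-2.54, 2.54]. Speed limits (rad/s): [2.39, 2.39, 3.01, 3.14, 3.14, 3.14].

### API

Orientations are given as a rotation vector (axis times angle).
In Python, from rig import manip gives the robot as it stands. The module is installed in compiled form; this text tells all that it offers. Calls block until the motion is done:
- manip.move_to(position, orientation): joint-space move of the TCP to a pose.
- manip.servo_line(position, orientation=None, rate=0.15): straight line of the TCP; orientation=None keeps the orientation; rate is the mean speed in m/s.
- manip.set_joints(angles): joint-space move.
- manip.command_gripper(opening, f_grip=None): finger opening in m; f_grip is the grip in N (None keeps the last); returns when the fingers have stopped.
- manip.hold(seconds).
- manip.solve_ik(position, orientation): joint angles nearest the present ones, or None.
- manip.camera(name): name is "scene" or "side" or "wrist"; returns a dict with "image" (400x640x3 uint8, red, green, blue), "fx", "fy", "cx", "cy" (pixels), "k1" (the pictures are not rectified: a ray, as slopes to the right and down, at radius r is drawn at 1 + k1 r^2 times it, then the intrinsics apply), "cam_to_world" (4x4, takes a point from camera to world coordinates); the wrist camera has in their place "mount" (4x4, takes a point from camera to tool coordinates, whose origin is the TCP and whose axes are the tool frame's). Camera axes: x right, y down, z forward; pixel columns grow to the right and rows downward; lengths in m; the calibration is good to about 2 mm. A picture is of the moment at which its call begins: read the wrist's pose just before it. There is no depth.
A pose or a line that the arm cannot do raises manip.IKError and nothing moves.
- manip.sign_off(): hands the job in, once; it reports no verdict.
Readings, each from a call of its own:
- manip.get_time(): time.
- manip.get_joint_positions(): joint angles.
- manip.get_joint_vel(): joint speeds.
- manip.get_tau(): joint torques, N m.
- manip.get_position(): TCP position.
- manip.get_ee_rot(): TCP orientation.
- manip.get_contact_force(): force on the tool from outside, world axes, zero at the start.
- manip.get_torque(): the same for the moment, N m.
- manip.get_width(): finger opening in m.
Only numpy, scipy, OpenCV 4.12 (cv2) and the standard library are available. Lean on these libraries where they do the work, as an engineer would, in place of code of your own. Each camera call takes 0.05 s, during which the arm holds its last target. There are 200 camera calls.

## Working session

There is one attempt and no reset: what is moved stays moved. The work goes in short steps, each a Python script; the robot and the scene stay as the last script left them, time stands still between calls to the robot, and variables do not carry over. Pictures are saved under pics/ and viewed, about 8 in all and at most 12, crops included, and the job is handed in when it is done.

```bash
mkdir -p pics; cat > h.py <<'E'
import numpy as np, cv2, json
from rig import manip
from scipy.spatial.transform import Rotation as R
def ray(c,u,v):
    d=np.array([(u-c['cx'])/c['fx'],(v-c['cy'])/c['fy']]); s=d.copy()
    for _ in range(30): s=d/(1+c['k1']*(s@s))
    T=np.array(c['cam_to_world']); return T[:3,3],T[:3,:3]@np.array([s[0],s[1],1])
def onz(c,u,v,z):
    o,d=ray(c,u,v); return o+d*(z-o[2])/d[2]
def proj(c,P):
    T=np.array(c['cam_to_world']); p=(np.asarray(P)-T[:3,3])@T[:3,:3]
    s=p[...,:2]/p[...,2:]; s=s*(1+c['k1']*(s**2).sum(-1,keepdims=True))
    return s*[c['fx'],c['fy']]+[c['cx'],c['cy']]
def save(n,c,crop=None,k=1):
    im=c['image'][:,:,::-1]
    if crop: x0,y0,x1,y1=crop; im=im[y0:y1,x0:x1]
    cv2.imwrite(n,cv2.resize(np.ascontiguousarray(im),None,fx=k,fy=k,interpolation=cv2.INTER_CUBIC))
E
python3 - <<'E'
from h import *
import pickle
print(manip.get_position(),manip.get_ee_rot(),manip.get_time())
for n in ('scene','side','wrist'):
    c=manip.camera(n); pickle.dump(c,open(n+'.pkl','wb')); save(f'pics/{n}0.png',c,k=1.25 if n!='wrist' else 1)
    print(n,{k:np.round(v,3).tolist() for k,v in c.items() if k!='image'})
E
```

```text
[0.27146813 0.56233222 0.22083011] [ 0.35157934  1.54222659 -0.35396087] 0.0
scene {'fx': 422.71, 'fy': 422.71, 'cx': 321.111, 'cy': 198.696, 'k1': -0.097, 'cam_to_world': [[0.586, 0.639, -0.498, 1.193], [0.81, -0.473, 0.347, -0.47], [-0.014, -0.607, -0.795, 1.022], [0.0, 0.0, 0.0, 1.0]]}
side {'fx': 430.99, 'fy': 430.99, 'cx': 323.446, 'cy': 186.032, 'k1': -0.031, 'cam_to_world': [[0.82, -0.447, 0.359, 0.125], [-0.573, -0.641, 0.511, -0.703], [0.002, -0.624, -0.781, 1.057], [0.0, 0.0, 0.0, 1.0]]}
wrist {'fx': 344.645, 'fy': 344.645, 'cx': 322.961, 'cy': 200.635, 'k1': -0.062, 'mount': [[-0.001, -0.324, 0.946, -0.152], [1.0, 0.0, 0.001, -0.0], [-0.001, 0.946, 0.324, -0.083], [0.0, 0.0, 0.0, 1.0]]}
```

View pics/scene0.png

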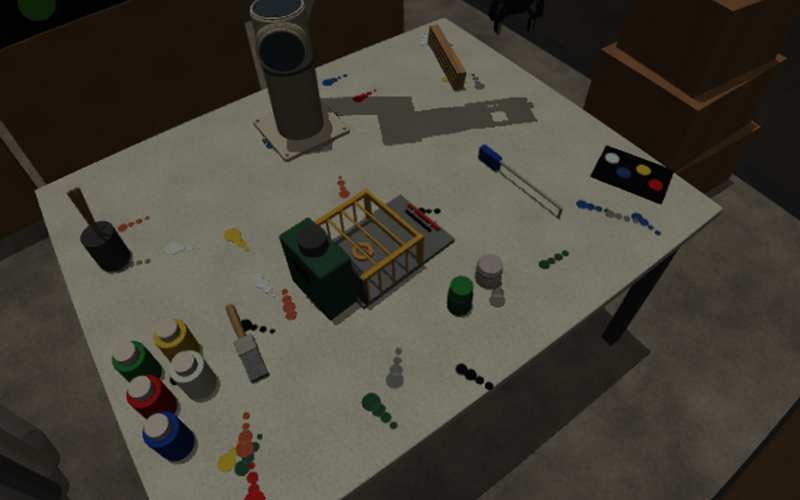

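View pics/side0.png

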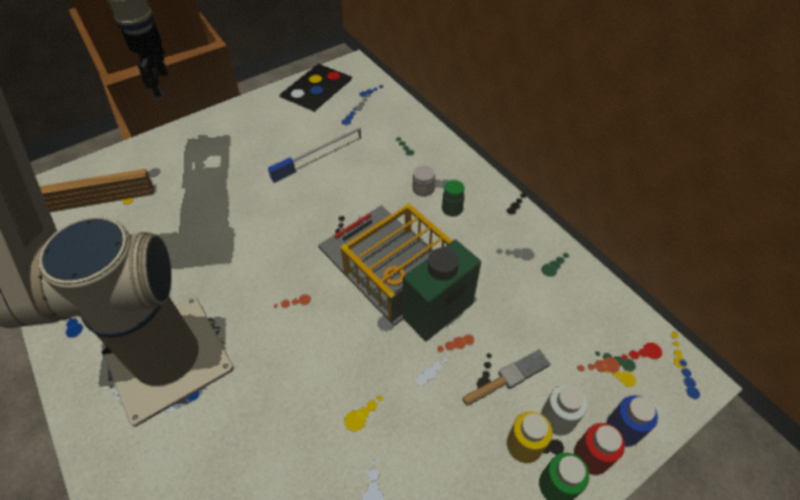

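```bash
cat > crop.py <<'E'
from h import *
import pickle
S=pickle.load(open('scene.pkl','rb'));D=pickle.load(open('side.pkl','rb'))
def g(c,x0,y0,x1,y1,k):
    im=np.clip(c['image'][y0:y1,x0:x1,::-1].astype(float)*2.2,0,255).astype(np.uint8)
    im=cv2.resize(im,None,fx=k,fy=k,interpolation=cv2.INTER_CUBIC)
    for x in range((x0+9)//10*10,x1,10):
        cv2.line(im,((x-x0)*k+k//2,0),((x-x0)*k+k//2,6),(255,0,255),1); cv2.putText(im,str(x),((x-x0)*k-8,16),0,.33,(255,0,255),1)
    for y in range((y0+9)//10*10,y1,10):
        cv2.line(im,(0,(y-y0)*k+k//2),(6,(y-y0)*k+k//2),(255,0,255),1); cv2.putText(im,str(y),(7,(y-y0)*k+6),0,.33,(255,0,255),1)
    return im
cv2.imwrite('pics/pa.png',g(S,240,145,370,245,6))
cv2.imwrite('pics/pb.png',g(D,250,160,380,260,6))
a=g(S,376,110,460,180,8)[:, :672]; 
b=g(D,210,98,294,150,8)
h=np.vstack([cv2.resize(a,None,fx=.55,fy=.55),cv2.resize(b,None,fx=.55,fy=.55)])
cv2.imwrite('pics/rod.png',np.vstack([g(S,376,110,460,180,5),g(D,210,98,294,148,5)])[:600])
E
python3 crop.py
```

```text
(no output)
```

View pics/pa.png

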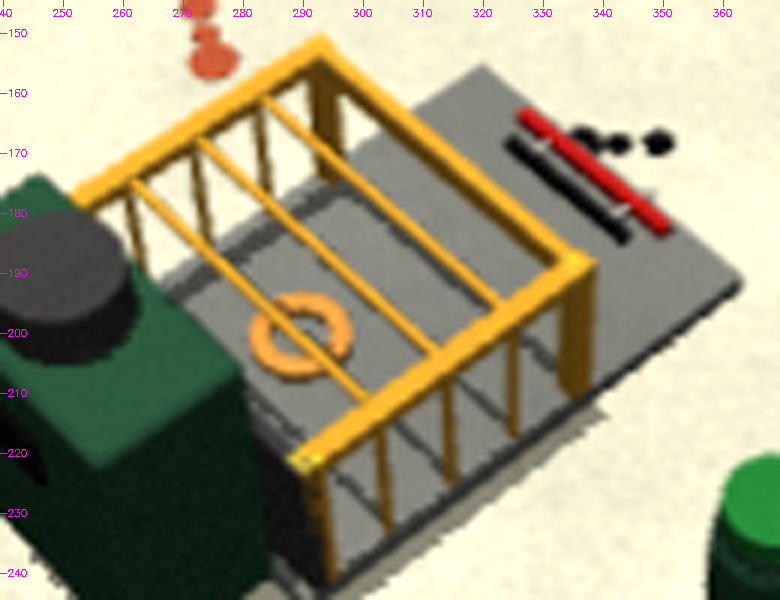

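View pics/pb.png

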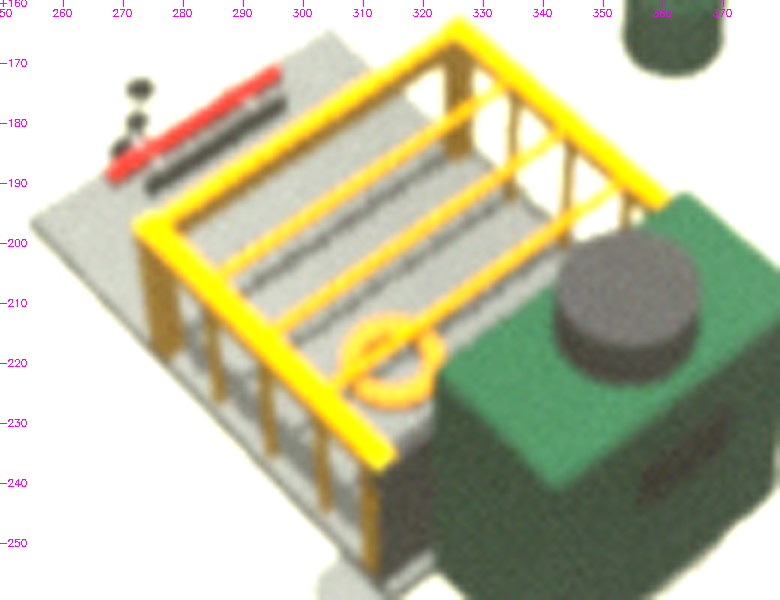

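View pics/rod.png

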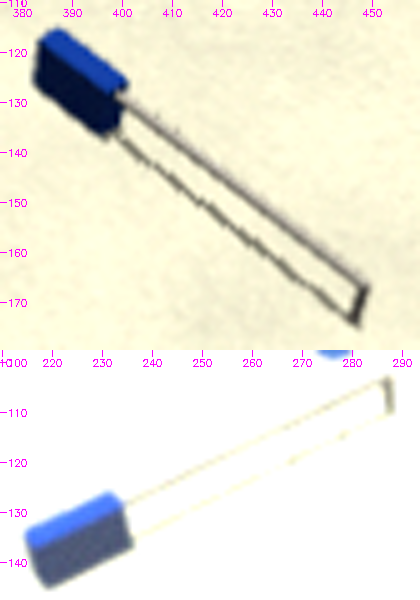

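```bash
cat > fit.py <<'E'
from h import *
import pickle
from scipy.optimize import least_squares
S=pickle.load(open('scene.pkl','rb'));D=pickle.load(open('side.pkl','rb'))
pa=lambda u,v:(240+u/6-.5,145+v/6-.5); pb=lambda u,v:(250+u/6-.5,160+v/6-.5)
ra=lambda u,v:(376+u/5-.5,110+v/5-.5); rb=lambda u,v:(210+u/5-.5,98+(v-350)/5-.5)
def w(p,P):
    c,s=np.cos(p[2]),np.sin(p[2]); P=np.asarray(P,float)
    return np.array([p[0]+c*P[0]-s*P[1],p[1]+s*P[0]+c*P[1],P[2]])
def fit(obs,p0):
    f=lambda p:np.concatenate([proj(c,w(p,P)) - np.array(q) for c,P,q in obs])
    r=least_squares(f,p0,loss='soft_l1'); print(r.x,np.round(r.fun.reshape(-1,2),1).tolist()); return r.x
# scene plate corners in world
for c,q in ((S,pa(742,283)),(S,pa(484,65)),(D,pb(30,220)),(D,pb(330,32))): print('plate',onz(c,*q,.012))
print('ring',onz(S,*pa(301,332),.02),onz(D,*pb(391,357),.02))
print('tip',onz(S,*ra(355,325),.0015),onz(D,*rb(390,412),.0015))
for c,q in ((S,ra(58,28)),(S,ra(38,40)),(S,ra(128,82)),(D,rb(28,530)),(D,rb(110,492)),(D,rb(122,503))): print('handle',onz(c,*q,.045))
# tin/jar tops
print('tin',onz(S,489/1.25,262/1.25,.06),onz(D,423/1.25,173/1.25,.06)); print('jar',onz(S,461/1.25,284/1.25,.085),onz(D,453/1.25,186/1.25,.085))
E
python3 fit.py
```

```text
plate [0.61416774 0.08948445 0.012     ]
plate [0.41362091 0.07281895 0.012     ]
plate [0.41058136 0.06919964 0.012     ]
plate [0.60578973 0.08834268 0.012     ]
ring [ 0.51253842 -0.11058851  0.02      ] [ 0.51091204 -0.10974489  0.02      ]
tip [0.71250153 0.35391879 0.0015    ] [0.70699483 0.35561292 0.0015    ]
handle [0.42237703 0.35112438 0.045     ]
handle [0.42347807 0.3318892  0.045     ]
handle [0.49101713 0.35309907 0.045     ]
handle [0.42245615 0.35078923 0.045     ]
handle [0.48438237 0.35210427 0.045     ]
handle [0.48607986 0.33783613 0.045     ]
tin [0.7382391  0.08548821 0.06      ] [0.73724271 0.084738   0.06      ]
jar [ 0.75792038 -0.0151722   0.085     ] [ 0.75628512 -0.01420488  0.085     ]
```

```bash
cat >> h.py <<'E'
def ori(psi,s=1):
    y=s*np.array([-np.sin(psi),np.cos(psi),0]);x=np.array([0,0,-1.]);z=np.cross(x,y)
    return R.from_matrix(np.c_[x,y,z]).as_rotvec()
def wcam(extra=None):
    p=manip.get_position();o=manip.get_ee_rot();c=manip.camera('wrist')
    T=np.eye(4);T[:3,:3]=R.from_rotvec(o).as_matrix();T[:3,3]=p
    c['cam_to_world']=T@np.array(c['mount']);return c
ROD=(0.456,0.3435,np.radians(2.5))
PR=(0.5207,-0.0276,np.radians(-84.8))
E
python3 - <<'E'
from h import *
import pickle
for s in (1,-1):
    for p,psi in (((.456,.3435,.2),ROD[2]),((.456,.3435,.03),ROD[2]),((.505,.145,.05),PR[2]),((.491,.296,.05),PR[2]),((.505,.35,.1),PR[2])):
        q=manip.solve_ik(p,ori(psi,s)); print(s,p,None if q is None else np.round(q,2))
manip.move_to((.456,.3435,.2),ori(ROD[2]))
c=wcam();pickle.dump(c,open('w1.pkl','wb'));save('pics/w1.png',dict(c,image=np.clip(c['image']*1.6,0,255).astype(np.uint8)),k=1.25)
print(manip.get_time(),manip.get_position(),manip.get_contact_force())
E
```

```text
1 (0.456, 0.3435, 0.2) [ 0.62  0.37  1.77 -0.    1.   -0.99]
1 (0.456, 0.3435, 0.03) [ 0.62  0.63  1.84 -0.    0.67 -0.99]
1 (0.505, 0.145, 0.05) [0.26 0.55 1.94 0.   0.65 0.17]
1 (0.491, 0.296, 0.05) [0.52 0.59 1.84 0.   0.71 0.43]
1 (0.505, 0.35, 0.1) [0.59 0.56 1.73 0.   0.85 0.5 ]
-1 (0.456, 0.3435, 0.2) [0.62 0.37 1.77 0.   1.   2.15]
-1 (0.456, 0.3435, 0.03) [0.62 0.63 1.84 0.   0.67 2.15]
-1 (0.505, 0.145, 0.05) None
-1 (0.491, 0.296, 0.05) None
-1 (0.505, 0.35, 0.1) None
1.3083 [0.45567348 0.34439446 0.2001039 ] [-0.42715911 -0.11262232 -0.53204709]
```

View pics/w1.png

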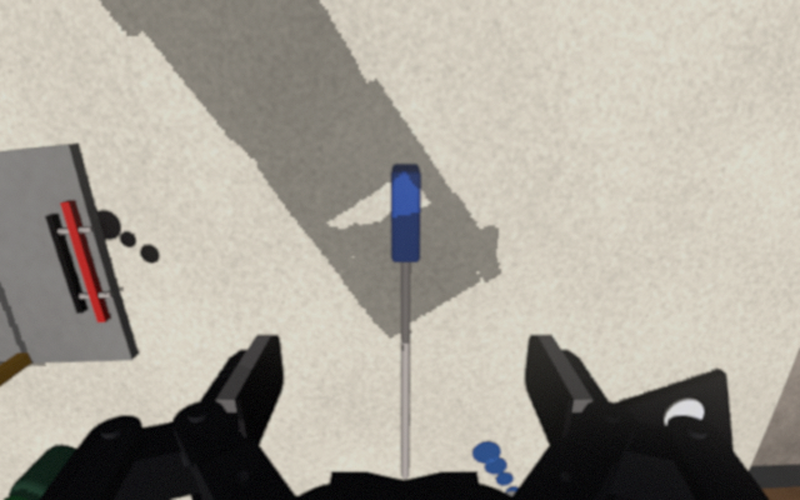

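```bash
python3 - <<'E'
from h import *
import pickle
c=pickle.load(open('w1.pkl','rb'))
for n,u,v,z in (('front',405.5,262,.045),('back',405.5,177,.045),('shank',404.5,470,.036),('shank',404.5,330,.036),('stop',68,203,.02),('stop',103,320,.02),('bump',53,216,.02),('bump',81,310,.02),('plate',70,147,.012),('plate',131,358,.012),('plateb',78,145,0),('plateb',137,356,0)):
    print(n,np.round(onz(c,u/1.25-.1,v/1.25-.1,z),4))
E
```

```text
front [0.4872 0.3466 0.045 ]
back [0.4226 0.3437 0.045 ]
shank [0.7033 0.3554 0.036 ]
shank [0.5507 0.3487 0.036 ]
stop [0.4574 0.0692 0.02  ]
stop [0.5638 0.0795 0.02  ]
bump [0.4689 0.0534 0.02  ]
bump [0.555  0.0604 0.02  ]
plate [0.4131 0.0736 0.012 ]
plate [0.6075 0.093  0.012 ]
plateb [0.4127 0.0717 0.    ]
plateb [0.6131 0.0909 0.    ]
```

```bash
cat >> h.py <<'E'
PR=(0.5209,-0.0264,np.radians(-84.65)); RING=(.0826,-.0170); TIPX=.7096; YAW=np.radians(2.5)
def pw(x,y): # press frame -> world xy
    c,s=np.cos(PR[2]),np.sin(PR[2]); return np.array([PR[0]+c*x-s*y,PR[1]+s*x+c*y])
def wp(P):
    c,s=np.cos(PR[2]),np.sin(PR[2]); d=np.asarray(P)[:2]-PR[:2]; return np.array([c*d[0]+s*d[1],-s*d[0]+c*d[1]])
E
python3 - <<'E'
from h import *
import pickle,json
o=ori(YAW)
manip.servo_line((.46,.3452,.030),o,rate=.12)
F0=manip.get_contact_force()
manip.command_gripper(0.0,100); manip.hold(.2)
p=manip.get_position(); print('grasp',p,manip.get_width(),F0,manip.get_contact_force())
json.dump(dict(p=p.tolist(),o=np.array(manip.get_ee_rot()).tolist()),open('grasp.json','w'))
manip.servo_line((p[0],p[1],p[2]+.10),o,rate=.12); manip.hold(.2)
print(manip.get_contact_force(),manip.get_torque())
L=(TIPX-p[0])/np.cos(YAW); print('L',L)
t=pw(-.05,RING[1]); T=pw(-.05-L,RING[1])
manip.move_to((*T,p[2]+.10),ori(PR[2])); manip.hold(.3)
F=[];[F.append(manip.get_contact_force()) or manip.hold(.05) for _ in range(4)]
print(manip.get_time(),manip.get_position(),T,np.mean(F,0),manip.get_torque())
S=manip.camera('scene');D=manip.camera('side');pickle.dump((S,D),open('v2.pkl','wb'))
q=manip.get_position();psi=PR[2]
tip=np.array([*(q[:2]+L*np.array([np.cos(psi),np.sin(psi)])),q[2]-p[2]+.0015]); print('tip',tip)
ims=[]
for c in (S,D):
    u=proj(c,tip);print(u);x0,y0=int(u[0])-32,int(u[1])-40
    im=np.clip(c['image'][y0:y0+66,x0:x0+65,::-1].astype(float)*2,0,255).astype(np.uint8)
    im=cv2.resize(im,None,fx=6,fy=6,interpolation=cv2.INTER_CUBIC)
    a=tuple(int(k) for k in (u-[x0,y0]+.5)*6); cv2.drawMarker(im,a,(255,0,255),0,12,1)
    ims.append(im)
cv2.imwrite('pics/v2.png',np.hstack(ims))
E
```

```text
grasp [0.46003701 0.34536079 0.03058364] 0.017844066294914886 [ 0.44195576  0.24078204 -0.88942949] [-1.7886672  -0.6869836   6.71925494]
[-0.67324387 -1.50829927 -1.6163909 ] [ 0.01135475  0.05727537 -0.00933442]
L 0.24980074009405664
6.6667 [0.47598919 0.27054823 0.1305663 ] [0.47602079 0.27050965] [-0.11588253 -0.08182318 -1.49681271] [ 0.03735783  0.01426687 -0.00065282]
tip [0.49929351 0.02181383 0.10149912]
[322.66482121 159.05058392]
[285.47319072 174.24038206]
```

View pics/v2.png

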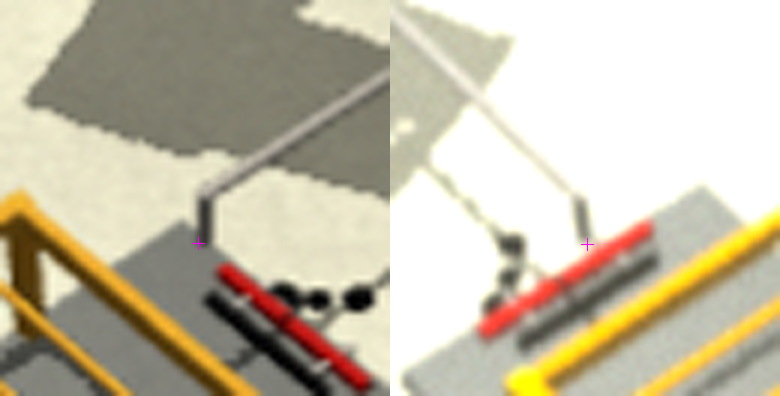

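```bash
cat >> h.py <<'E'
try: G=json.load(open('grasp.json')); L=(TIPX-G['p'][0])/np.cos(YAW)
except Exception: pass
def go(x,y,z,rate=.1): # hook tip to press-frame x,y, world z
    manip.servo_line((*pw(x-L,y),G['p'][2]-.0015+z),ori(PR[2]),rate=rate)
def tipnow():
    q=manip.get_position(); t=wp(q); return np.array([t[0]+L,t[1],q[2]-G['p'][2]+.0015])
def force(n=4):
    F=[]
    for _ in range(n): F.append(manip.get_contact_force()); manip.hold(.02)
    F=np.mean(F,0); c,s=np.cos(PR[2]),np.sin(PR[2]); return np.array([c*F[0]+s*F[1],-s*F[0]+c*F[1],F[2]])
def shot(name,pts=()):
    S=manip.camera('scene');D=manip.camera('side'); ims=[]; t=tipnow(); P=np.array([*pw(*t[:2]),t[2]])
    for c in (S,D):
        u=proj(c,P);x0,y0=int(u[0])-32,int(u[1])-36
        im=np.clip(c['image'][y0:y0+66,x0:x0+65,::-1].astype(float)*2,0,255).astype(np.uint8)
        im=cv2.resize(im,None,fx=6,fy=6,interpolation=cv2.INTER_CUBIC)
        cv2.drawMarker(im,tuple(int(k) for k in (u-[x0,y0]+.5)*6),(255,0,255),0,12,1); ims.append(im)
        print('crop',x0,y0,u)
    cv2.imwrite(name,np.hstack(ims))
E
python3 - <<'E'
from h import *
go(-.05,RING[1],.030)
print(force())
go(RING[0]-.002,RING[1],.030)
print(manip.get_time(),tipnow(),force())
shot('pics/v3.png')
E
```

```text
[-0.60141794 -0.21171168 -1.47768324]
9.1583 [ 0.08016472 -0.01695125  0.02998445] [-0.34017183  0.02161676 -1.16327421]
crop 257 161 [289.99783268 197.11415829]
crop 282 180 [314.38743267 216.51016797]
```

View pics/v3.png

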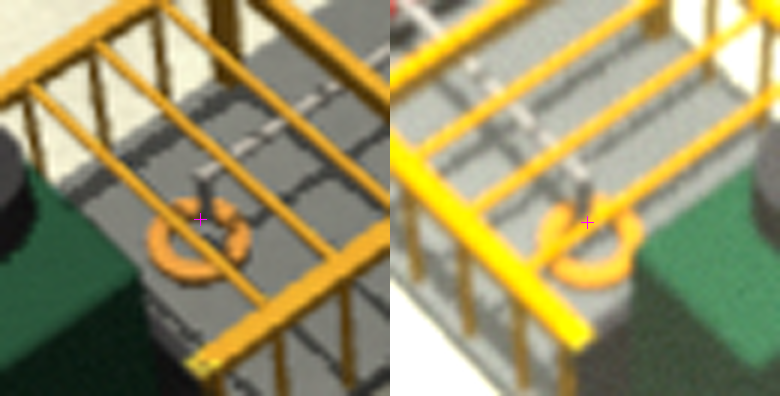

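```bash
python3 - <<'E'
from h import *
X=RING[0]+.001;Y=RING[1]
go(X,Y,.030,.05); B=force(6); print('B',B)
for z in (.019,.0165,.0145):
    go(X,Y,z,.04); f=force(3)-B; print(z,tipnow(),f)
    if f[2]>3: break
json.dump(B.tolist(),open('B.json','w'))
print(manip.get_time())
for x in (.066,.05):
    go(x,Y,z,.05); print(x,force(3)-B)
shot('pics/v4.png')
E
```

```text
B [-0.18253915  0.20608003 -1.90097331]
0.019 [ 0.08361797 -0.01714265  0.01875657] [0.43095752 0.0796754  0.36320291]
0.0165 [ 0.0835946  -0.01700026  0.0165067 ] [ 0.11247777 -0.04473181  0.29758963]
0.0145 [ 0.0835959  -0.01703135  0.01445599] [ 0.30213294 -0.31793739  0.20906162]
10.75
0.066 [-0.14895744 -0.4804861   0.37580766]
0.05 [0.2222684  0.05767209 0.60223595]
crop 266 158 [298.13311906 194.9628682 ]
crop 275 177 [307.94804245 213.07512323]
```

View pics/v4.png

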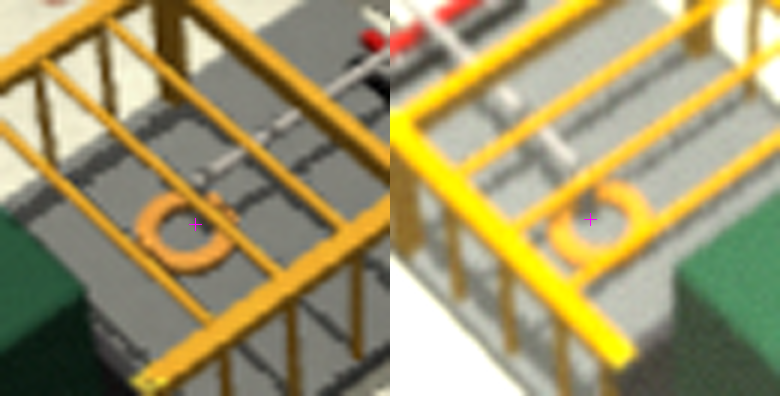

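```bash
python3 - <<'E'
from h import *
B=np.array(json.load(open('B.json')));Y=RING[1];z=.0145
go(-.036,Y,z,.06); manip.hold(.1); f0=force(4); print('free',f0-B,manip.get_time())
x=-.036
while x>-.080:
    x-=.0015; go(x,Y,z,.03); f=force(2)-B
    print(round(x,4),np.round(f,2),np.round(tipnow()[0],4))
    if f[0]>2.6:
        f=force(4)-B; print('again',f)
        if f[0]>2.4: break
print(manip.get_time())
E
```

```text
free [ 0.58686959 -0.39074306  0.54544583] 13.6667
-0.0375 [ 0.57 -0.49  0.78] -0.0375
-0.039 [-0.11 -0.   -0.18] -0.0391
-0.0405 [-0.38 -0.34  0.6 ] -0.0406
-0.042 [-0.04 -0.11  0.3 ] -0.0421
-0.0435 [-0.71 -0.03  0.55] -0.0436
-0.045 [-0.1   0.54  0.61] -0.0451
-0.0465 [-0.41 -0.09  0.6 ] -0.0466
-0.048 [ 0.24  0.38 -0.44] -0.0481
-0.0495 [-0.06 -0.55  0.64] -0.0496
-0.051 [-0.13 -0.03  0.27] -0.0511
-0.0525 [ 0.05 -0.54 -0.01] -0.0526
-0.054 [0.66 0.43 0.06] -0.0541
-0.0555 [0.31 0.06 1.21] -0.0556
-0.057 [ 0.6  -0.18  0.95] -0.0571
-0.0585 [0.13 0.28 0.9 ] -0.0586
-0.06 [ 1.   -0.07 -0.1 ] -0.06
-0.0615 [ 5.67 -0.22 -0.74] -0.0606
again [ 5.65800261 -0.10760735 -0.25882051]
18.55
```

```bash
python3 - <<'E'
from h import *
B=np.array(json.load(open('B.json')));Y=RING[1];z=.0145
x=-.0615
for _ in range(8):
    f=force(4)-B; print(round(x,5),np.round(f,2))
    if f[0]>7.6: break
    x-=min(.0005,max(.00015,(8-f[0])/6000)); go(x,Y,z,.02)
t=manip.get_time()
while manip.get_time()-t<1.6: print(np.round(force(10)-B,2))
json.dump(x,open('x.json','w')); print(tipnow(),manip.get_time())
shot('pics/v5.png')
E
```

```text
-0.0615 [ 5.73 -0.05  0.12]
-0.06188 [ 6.94  0.4  -0.18]
-0.06206 [ 7.62  0.63 -0.92]
[ 7.57  0.39 -0.93]
[ 7.42  0.46 -0.51]
[ 7.55  0.54 -0.49]
[ 7.38  0.42 -0.55]
[ 7.41  0.47 -0.61]
[ 7.43  0.31 -0.86]
[ 7.59 -0.07 -0.57]
[ 7.36  0.49 -0.52]
[ 7.29  0.36 -0.73]
[ 7.36  0.34 -0.57]
[-0.0607069  -0.01777674  0.0140199 ] 20.9167
crop 293 140 [325.36825402 176.27748208]
crop 253 154 [285.08450099 190.72278573]
```

View pics/v5.png

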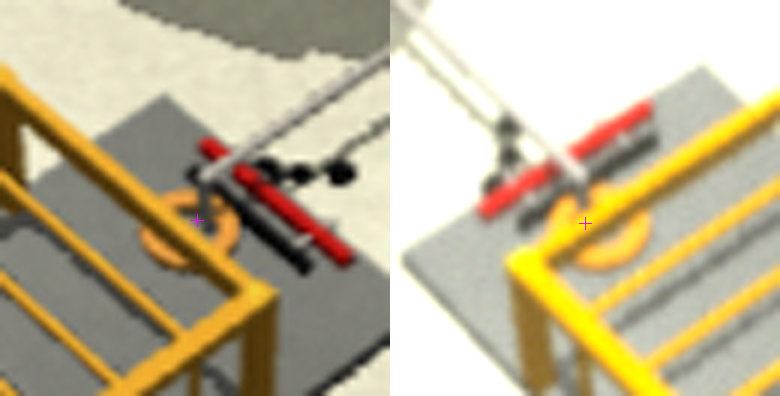

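```bash
python3 - <<'E'
from h import *
B=np.array(json.load(open('B.json')));Y=RING[1];z=.0145;x=json.load(open('x.json'))
x-=.00012; go(x,Y,z,.02)
for _ in range(7): print(np.round(force(9)-B,2))
go(x+.0105,Y,z,.03); print('rel',force(4)-B)
go(x+.0105,Y,.028,.03); print('lift',force(4)-B)
go(x+.0105,Y,.1015,.12); print(manip.get_time(),force(4)-B)
shot('pics/v6.png')
p=G['p'];o=ori(YAW)
manip.move_to((p[0],p[1],p[2]+.10),o)
manip.servo_line((p[0],p[1],p[2]+.012),o,rate=.12); manip.hold(.1); b=force(4)
for dz in (.004,.002,.001,.0005,0):
    manip.servo_line((p[0],p[1],p[2]+dz),o,rate=.03); f=force(3)-b; print(dz,f)
    if f[2]>3: break
print(manip.get_time(),manip.get_position())
E
```

```text
[ 7.77  0.32 -0.8 ]
[ 8.4   0.39 -0.68]
[ 7.81  0.28 -0.89]
[ 7.77  0.2  -0.86]
[ 8.03  0.36 -1.03]
[ 7.98  0.24 -0.54]
[ 7.89  0.35 -0.5 ]
rel [ 0.55273855 -0.046539    0.4623829 ]
lift [0.23204242 0.00429575 0.28004404]
24.3167 [-0.09553493  0.18650746 -0.05277076]
crop 290 122 [322.8813146  158.93069695]
crop 253 138 [285.04282187 174.28140064]
0.004 [ 0.38188612 -0.29155927 -0.53286778]
0.002 [-0.31952766 -0.69987174 -0.5338768 ]
0.001 [ 0.60332275 -0.4783113  -0.34702119]
0.0005 [-0.11093428  0.02869909 -0.73127848]
0 [-0.14935677 -1.15227376  1.47776892]
28.4583 [0.46003396 0.3454288  0.03068648]
```

View pics/v6.png

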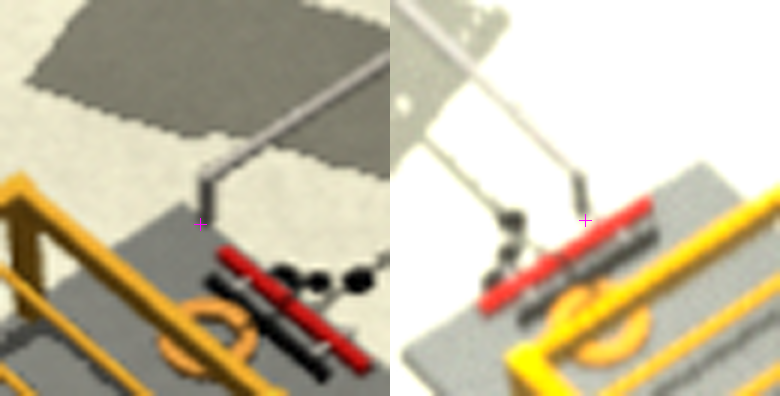

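```bash
python3 - <<'E'
from h import *
manip.command_gripper(.085); manip.hold(.3)
p=G['p'];manip.servo_line((p[0],p[1],.22),ori(YAW),rate=.12); manip.hold(.4)
S=manip.camera('scene');D=manip.camera('side');print(manip.get_time(),manip.get_width(),manip.get_contact_force())
b=lambda c,x0,y0,x1,y1:cv2.resize(np.clip(c['image'][y0:y1,x0:x1,::-1]*2.,0,255).astype(np.uint8),(400,300),interpolation=cv2.INTER_CUBIC)
cv2.imwrite('pics/fin.png',np.vstack([np.hstack([b(S,376,110,468,179),b(D,208,92,300,161)]),np.hstack([b(S,280,120,440,240),b(D,240,110,400,230)])]))
E
```

```text
31.6417 0.08466499949324185 [ 0.68803333 -0.03862935 -0.66957028]
```

View pics/fin.png

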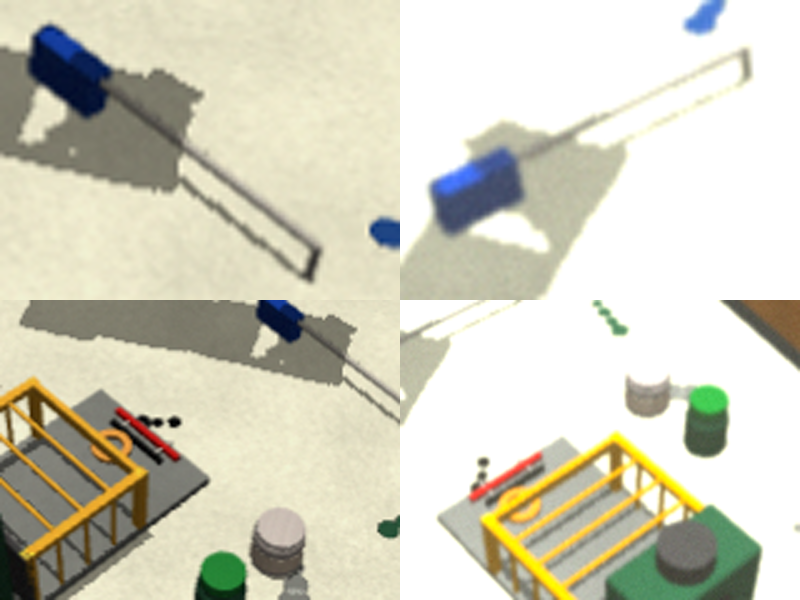

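The rod stands on its handle where it lay: the hook tip is at (448,174) in scene pixels against (447,174) at the start. The ring lies flat against the bumper, and the tin and jar have not moved.

```bash
python3 -c "
from rig import manip
print(manip.sign_off())"
```

```text
the job is handed in; nothing more can be done
None
```

The job is done and handed in. The last check, before hand-in, was at about 32 s of the 64 s allowed.

- **Pressing:** I gripped the rod by its handle, put the hook through the ring's hole and drew the ring out until it met the bumper. I held it there at about 7.5 N, then 7.8–8.4 N for over a second. The highest reading was about 8.4 N, though force was only read between moves.
- **After pressing:** I eased the hook off, lifted it clear and set the rod back where I had gripped it.
- **Last pictures:** the ring lies flat against the bumper, and the rod stands on its handle with the hook within about a pixel (3 mm) of its starting place. The tin and jar look unmoved. The brush was outside the last crop, but the arm never went near it.
- **Small disagreements:** where I predicted the hook tip was off by up to about 1 pixel (2–3 mm) from the pictures. The gripper read 17.8 mm open on the 22 mm handle, but the grip held with no visible pivoting. No check failed.

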